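# Close a jar of ink rollers with its sealing disc and screw ring

## Robot

A 6-joint arm with a two-finger parallel gripper is mounted at the origin on the work surface. World frame = base frame: x ahead of the robot, y to its left, z up, the work surface at z = 0. Lengths are in m, angles in degrees, forces in N, time in s.
With the tool pointing down it reaches from about 0.4 to 0.825 m from the base axis. Payload 7 kg.
Tool frame: the origin (TCP) lies midway between the tips of the shut fingers; the grasp point (between the pads) lies 19 mm behind it; z points along the fingers, y is the line along which they close (so a half turn about z gives the same grasp; the last joint's range is limited). The gripper opens to 88 mm and grips with 3 to 60 N. Pads are 19 mm wide; open, the fingers measure 130 mm over their backs; the gripper's body (78 mm by 193 mm) begins 47 mm behind the grasp point.
Start: joints at [-58.665, 20.546, 0.682, 0, -70.136, -16.507], TCP at [0.173, -0.653, 0.227] pointing down, gripper open.
Joint ranges: [-176.03, 176.03], [-82.01, 121.73], [-58.28, 71.71], [-173.87, 95.51], [-174.79, -0.11], [-173.66, 173.66]. Speed limits (degrees/s): [136.94, 136.94, 172.46, 180, 180, 180].

## Interface

Orientations are given as [roll, pitch, yaw] about the fixed x, y, z axes, in that order (R = Rz(yaw) Ry(pitch) Rx(roll)).
In Python, from plant import ctrl gives the robot as it stands.
- The arm moves only by the tool step_arm, never from a script. Its argument "rows" is a list of rows, each a list of 3 entries, a list of its own where there are three numbers: the closure, from 0 (fully open) to 1 (shut), then the shift along the world's x, y, z in mm, then the turn, a rotation vector about the world's x, y, z in rad. A call has exactly 5 rows; each row is the pose to reach, as a shift and turn from the pose commanded when the call began; what a row does not reach only later rows make up. A row lasts 1/12 s, in which the tool goes at most 41.7 mm and 7.16 degrees, less where a joint would pass 70% of its speed; a pose out of reach is approached as far as the arm can. A call with a gripper value outside its range is refused whole. The fingers move at their own pace and stop on an object; the grip force is fixed at half the most. Time passes only in rows, so rows that repeat a pose let the fingers close, or fill a call up. It gives the time, the measured TCP pose, the force, the opening and the grip force at its end, in the units of the state.
- ctrl.get_obs(): the state, without advancing time (a new reading comes with each control period).
- ctrl.snapshot(name): name is "side" or "top" or "wrist"; returns the picture (480x640x3 uint8, red, green, blue); there is no depth.
- ctrl.camera_model(name): a dict with "intrinsics" (3x3 intrinsics, pixels), "R" (3x3) and "t" (3): a world point X has camera coordinates R X + t. Camera axes: x right, y down, z forward; pixel columns grow to the right and rows downward; lengths in m; the calibration is good to about 2 mm. A picture is of the moment at which its call begins: read the wrist's pose just before it. camera_model takes no time and is no camera call; for the wrist camera it gives the pose at the moment of the call.
- ctrl.close_job(): hands the job in; it is judged then, once.
The state is a dict: "clock": time; "joint_pos": joint angles; "qvel": joint speeds; "tau": joint torques, N m; "tool_pos": TCP position; "orientation": TCP orientation; "force": force on the tool from outside, world axes, zero at the start; "moment": the same for the moment, N m; "opening": finger opening in m; "gripper_force": force on a finger pad.
Only numpy, scipy, OpenCV 4.12 (cv2) and the standard library are available. Lean on these libraries where they do the work, as an engineer would, in place of code of your own. Each camera call takes 0.05 s, during which the arm holds its last target. There are 200 camera calls.

## Task

Close the open jar of ink rollers that stands in the green clamp: first seat the white sealing disc fully in its mouth, knob up, then bring the screw ring over it and turn it clockwise until it is hand-tight and holds the disc down. Press only lightly while you seat the disc and find the thread, do not overtighten, then let go; leave everything else on the bench where it is.

Things in the scene. Friction and masses are not known exactly. Their poses are not given: they have to be found in the camera images.
- disc: White plastic sealing disc, 22 mm tall. From below: a plug 39.8 mm across and 5 mm high with a 1.5 mm chamfer at its lower edge; a flange 44.6 mm across, 3 mm thick (5 to 8 mm above the origin); a round knob 16 mm across (8 to 22 mm above the origin) to hold it by. Stands plug down on the bench; home, its flange lies on the jar's rim. Origin: centre of the plug's underside; z up.
- ring: Steel screw ring with sixteen flat sides, 66 mm across flats (one flat faces each of its +x, +y, -x, -y), 22 mm high, skirt down on the bench; 60 mm across inside, and at the top an inward flange 3 mm thick with a 34 mm hole that the disc's knob passes through. Origin: centre of its lower edge; z up. Home, its top flange bears on the disc's flange and its origin lies 16 mm below the jar's rim.
- mouth (a point): Centre of the open jar's mouth at the height of its rim, 117 mm above the bench; z up. The mouth is 41.8 mm across inside, the neck 46.4 mm outside and 19 mm tall; the jar below it is 64 mm across. The clamp grips the jar so that hand force does not turn it.
- clamp: Green and dark steel jar clamp fixed to the bench, holding the open jar between rubber-lined V jaws: base plate 160 by 100 by 12 mm (-65 to 95 mm along its x), jaws 104 by 76 mm and 60 mm high, screw with a cross handle out to 126 mm along its x at 40 mm height. Origin: on the bench under the jar's axis; z up.
- roller_a: Black ink roller with a white core standing on end, 36 mm across, 34 mm high; leave alone. Origin: centre of its underside.
- roller_b: Black ink roller with a white core standing on end, 36 mm across, 34 mm high; leave alone. Origin: centre of its underside.
- roller_c: Black ink roller with a white core standing on end, 36 mm across, 34 mm high; leave alone. Origin: centre of its underside.
- roller_d: Black ink roller with a white core standing on end, 36 mm across, 34 mm high; leave alone. Origin: centre of its underside.
- closed_jar: Finished jar, already closed with the same kind of disc and ring, 66 mm across and 122 mm tall, standing loose; leave alone. Origin: centre of its underside.
- tape: Roll of brown packing tape lying flat, 100 mm across, 70 mm hole, 48 mm high; leave alone. Origin: centre of its underside.
- ring_lugs (a point): On the ring's axis, 3.2 mm above its lower edge, at the middle height of its four inner thread lugs. They stand on the ring's +x, +y, -x and -y, are 4.5 mm thick and reach in to 49.3 mm across. While they rest on the jar's thread ramps the ring stands 7 to 10 mm above home; turned clockwise under light pressure it drops home when they come to the gaps.
- thread (a point): On the jar's axis, 8.4 mm below the rim, at the middle height of four thread ramps outside on the neck: 57.6 mm across, evenly spaced, each 54 degrees long with gaps of 36 degrees between, 4 mm thick; they fall 3.3 mm clockwise seen from above. Where they stand around the neck is not told: this frame does not turn with the jar, which is clamped at any angle.
- ring_top (a point): Centre of the ring's top, 22 mm above its lower edge; it weighs about 160 g. Once dropped, it turns freely for 25 to 55 degrees, then pulls tight: about 0.1 to 0.2 N m at first, and its hold on the disc grows by about 2 N per degree. Some 4 to 12 degrees past the first pull (10 to 25 N) is hand-tight and stays when let go; over 60 N is overtight.

How it is judged:
By the outcome, as a careful person would: the job done as asked, in the order asked, and still so for the second after the job is handed in, with the robot touching nothing.
It also fails if it takes over 72 s, if anything falls off the work surface, if the arm or the gripper's body presses on something with over 40 N, if the wrist force passes 120 N, or if a joint passes its speed limit or range.

## Working session

There is one attempt and no reset: what is moved stays moved. The work goes in short steps, Python scripts to look and compute and a tool call to move; the robot and the scene stay as the last step left them, time stands still between calls to the robot, and variables do not carry over. Pictures are saved under pics/ and viewed, at most 10 in all, crops included, and the job is handed in when it is done.

Besides the shell and the picture viewer there is one more tool, called as name(argument=value, ...), one argument or row to a line, values as JSON. step_arm: Moves the arm, as the interface text tells. Its arguments: {"type":"object","properties":{"rows":{"type":"array"}},"required":["rows"]}

```bash
mkdir -p pics; python3 - <<'E'
from plant import ctrl
import cv2,numpy as np
np.set_printoptions(precision=4,suppress=True)
for n in("top","side"):
    cv2.imwrite(f"pics/{n}0.png",ctrl.snapshot(n)[:,:,::-1])
    m=ctrl.camera_model(n);print(n,m["intrinsics"][0],m["intrinsics"][1],-m["R"].T@m["t"],m["R"])
print(ctrl.get_obs())
E
```

```text
top [492.7644   0.     320.2275] [  0.     492.7644 233.0928] [ 0.3824 -0.0243  1.209 ] [[-0.0163 -0.9999  0.0053]
 [-0.9888  0.0154 -0.1483]
 [ 0.1482 -0.0076 -0.9889]]
side [494.0236   0.     324.2556] [  0.     494.0236 235.4023] [0.1462 0.8464 0.6593] [[-0.9062 -0.4227  0.0115]
 [-0.2263  0.4618 -0.8576]
 [ 0.3573 -0.7797 -0.5142]]
{'clock': 0.1, 'joint_pos': array([-58.6648,  20.5862,   0.6393,  -0.0188, -70.1363, -16.5097]), 'qvel': array([-0.0013, -0.1707,  0.1012,  0.0612, -0.0406,  0.0312]), 'tau': array([ -0.0009, -58.4162,  29.375 ,   7.0155,   0.0101,  -0.0001]), 'tool_pos': array([ 0.1726, -0.6521,  0.2257]), 'orientation': array([ 179.9153,   -0.0067, -165.1809]), 'force': array([-0.9431,  0.2222, -0.6655]), 'moment': array([0.0116, 0.0107, 0.0469]), 'gripper_force': 0.0, 'opening': 0.0875318775352834}
```

View pics/top0.png

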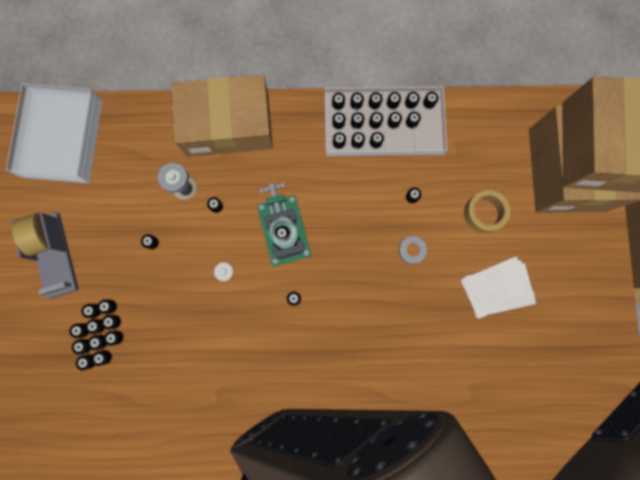

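View pics/side0.png

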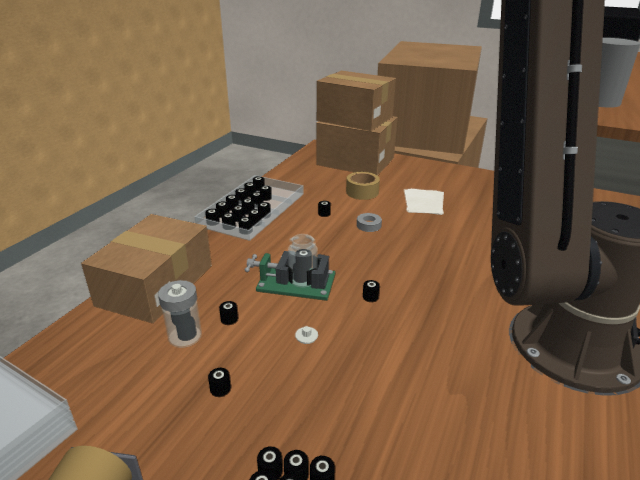

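The top view shows the disc at (223,272), the ring at (413,250), the jar mouth near (282,233), the rollers at (214,204), (149,241), (293,298) and (414,194), and the closed jar at (173,177). The side view shows the disc at (307,335), the ring at (369,222) and the mouth at about (302,243).

```bash
cat >h.py <<'E'
from plant import ctrl
import cv2,numpy as np
np.set_printoptions(precision=4,suppress=True)
def hit(n,u,v,z,m=None):
    m=m or ctrl.camera_model(n);K,R,t=m["intrinsics"],m["R"],m["t"]
    d=R.T@np.linalg.inv(K)@[u,v,1.];c=-R.T@t
    return c+d*(z-c[2])/d[2]
def proj(n,X,m=None):
    m=m or ctrl.camera_model(n);p=m["intrinsics"]@(m["R"]@np.asarray(X)+m["t"]);return p[:2]/p[2]
E
python3 - <<'E'
from h import *
for l,t,s,z in[("disc flange",(223,272),(307,335),.008),("ring",(413,250),(369.5,218),.022),("mouth",(282,233),(302,240),.117),("ra",(214,204),(229,306),.034),("rb",(293,298),(371,284),.034),("rc",(414,194),(324,204),.034),("closed",(173,177),(177,290),.122)]:
    print(l,hit("top",*t,z),hit("side",*s,z),proj("side",hit("top",*t,z)))
m=ctrl.camera_model("wrist");o=ctrl.get_obs();print(m["intrinsics"],m["R"],-m["R"].T@m["t"]-o["tool_pos"])
a=cv2.imread("pics/top0.png")[150:310,170:450];b=cv2.imread("pics/side0.png")[200:360,240:400]
c=np.vstack([cv2.resize(a,(560,320),interpolation=2)]);d=cv2.resize(b,(560,560),interpolation=2)
cv2.imwrite("pics/c1.png",cv2.resize(a,(784,448),interpolation=2));cv2.imwrite("pics/c2.png",d)
E
```

```text
disc flange [0.4703 0.2046 0.008 ] [0.4714 0.2099 0.008 ] [308.7444 333.464 ]
ring [ 0.5153 -0.2578  0.022 ] [ 0.5186 -0.2552  0.022 ] [371.0164 217.8489]
mouth [0.5476 0.0529 0.117 ] [0.557  0.0616 0.117 ] [307.8796 239.1035]
ra [0.6339 0.2236 0.034 ] [0.6352 0.2277 0.034 ] [230.6837 304.9985]
rb [0.4043 0.0336 0.034 ] [0.407 0.036 0.034] [372.6058 283.715 ]
rc [ 0.6515 -0.264   0.034 ] [ 0.6524 -0.254   0.034 ] [325.8298 202.5801]
closed [0.6789 0.2988 0.122 ] [0.6747 0.3176 0.122 ] [181.9288 283.6807]
[[395.7513   0.     316.1755]
 [  0.     395.7513 229.3534]
 [  0.       0.       1.    ]] [[-0.2559  0.9667  0.0013]
 [ 0.9235  0.2441  0.2958]
 [ 0.2856  0.0768 -0.9553]] [-0.0772 -0.0212  0.1582]
```

View pics/c1.png

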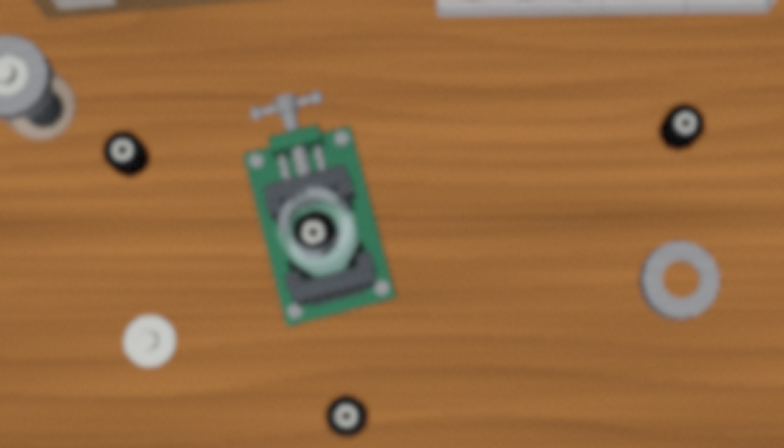

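The crop agrees with the coarse positions: the disc is near (0.470, 0.205), the ring near (0.515, -0.257) and the mouth near (0.55, 0.055). The clamp sits at about 14° of yaw. I'll move over the ring first and look at it on the way.

step_arm(
  rows=[
    [0,[21,26,0],[0,0,0]],
    [0,[42,52,0],[0,0,0]],
    [0,[63,78,0],[0,0,0]],
    [0,[84,104,0],[0,0,0]],
    [0,[105,130,0],[0,0,0]],
  ],
)

```text
clock: 0.52
tool_pos: [0.2782, -0.521, 0.2261]
orientation: [180.0, -0.0, -165.2]
force: [-0.2, -0.2, 0.3]
opening: 0.0875
gripper_force: 0.0
```

step_arm(
  rows=[
    [0,[21,26,0],[0,0,0]],
    [0,[42,52,0],[0,0,0]],
    [0,[63,78,0],[0,0,0]],
    [0,[84,104,0],[0,0,0]],
    [0,[105,130,0],[0,0,0]],
  ],
)

```text
clock: 0.93
tool_pos: [0.3833, -0.3909, 0.2264]
orientation: [180.0, -0.0, -165.2]
force: [0.8, -0.2, 0.2]
opening: 0.0878
gripper_force: 0.0
```

step_arm(
  rows=[
    [0,[21,26,0],[0,0,0]],
    [0,[42,52,0],[0,0,0]],
    [0,[63,78,0],[0,0,0]],
    [0,[84,104,0],[0,0,0]],
    [0,[100,130,0],[0,0,0]],
  ],
)

```text
clock: 1.35
tool_pos: [0.4838, -0.2609, 0.2263]
orientation: [180.0, -0.0, -165.2]
force: [1.3, 0.1, 0.2]
opening: 0.0876
gripper_force: 0.0
```

step_arm(
  rows=[
    [0,[0,0,0],[0,0,0]],
    [0,[0,0,0],[0,0,0]],
    [0,[0,0,0],[0,0,0]],
    [0,[0,0,0],[0,0,0]],
    [0,[0,0,0],[0,0,0]],
  ],
)

```text
clock: 1.77
tool_pos: [0.4821, -0.2633, 0.2265]
orientation: [180.0, -0.0, -165.2]
force: [-0.1, 0.2, -0.2]
opening: 0.0874
gripper_force: 0.0
```

```bash
python3 - <<'E'
from h import *
m=ctrl.camera_model("wrist");im=ctrl.snapshot("wrist")[:,:,::-1].copy();cv2.imwrite("pics/w_ring.png",im)
np.savez("mring.npz",K=m["intrinsics"],R=m["R"],t=m["t"])
u,v=map(int,proj("wrist",[.516,-.256,.022],m));print(u,v,ctrl.get_obs()["joint_pos"])
x0,y0=max(u-100,0),max(v-75,0);print(x0,y0)
cv2.imwrite("pics/w_ringc.png",cv2.resize(im[y0:y0+150,x0:x0+200],(800,600),interpolation=2))
E
```

```text
315 231 [ -8.2033   8.7395 -15.2963  -0.0009 -65.9697 -67.0515]
215 156
```

View pics/w_ringc.png

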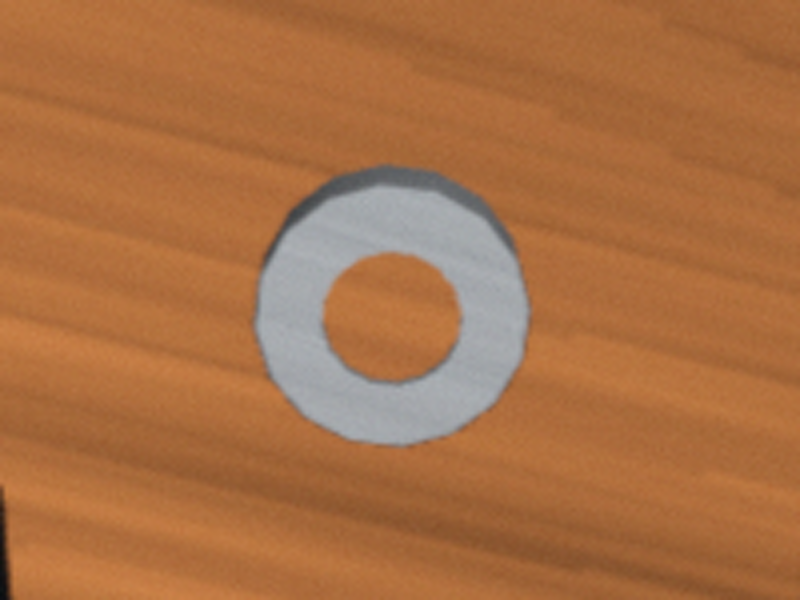

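The ring lies at crop centre (392,316), with visible facets and clear space around it. I'll fit its centre and facet angle on the plane z = 0.022.

```bash
python3 - <<'E'
from h import *
from scipy.optimize import least_squares
d=np.load("mring.npz");m={"intrinsics":d["K"],"R":d["R"],"t":d["t"]}
im=cv2.imread("pics/w_ring.png");N=400;s=.00025
c0=np.array([.516,-.256])
g=(np.arange(N)-N/2)*s
src=np.array([proj("wrist",[c0[0]+a,c0[1]+b,.022],m) for a,b in[(-.04,-.04),(.04,-.04),(.04,.04),(-.04,.04)]],np.float32)
dst=np.array([(N/2+a/s,N/2+b/s) for a,b in[(-.04,-.04),(.04,-.04),(.04,.04),(-.04,.04)]],np.float32)
w=cv2.warpPerspective(im,cv2.getPerspectiveTransform(src,dst),(N,N),flags=cv2.INTER_CUBIC)
bg=(w[:,:,0]).astype(float)  # blue: wood low, ring high
b=cv2.GaussianBlur(bg,(0,0),2)
def edge(c,r0,r1,th):
    rs=np.arange(r0,r1,.00005);out=[]
    for t in th:
        x=(c+np.outer(rs,[np.cos(t),np.sin(t)])-c0)/s+N/2
        p=cv2.remap(b.astype(np.float32),x[:,0].astype(np.float32)[None],x[:,1].astype(np.float32)[None],1)[0]
        out.append(rs[np.argmax(abs(np.gradient(p)))])
    return np.array(out)
th=np.radians(np.arange(0,360,2.))
c=c0+0
for k in range(4):
    r=edge(c,.012,.022,th)
    P=c+r[:,None]*np.c_[np.cos(th),np.sin(th)]
    f=least_squares(lambda q:np.hypot(*(P-q[:2]).T)-q[2],[*c,.017],loss="soft_l1",f_scale=3e-4).x;c=f[:2]
print("hole",f*1e3)
r=edge(c,.028,.038,th)
def mod(q,t):
    a=(t-q[3]+np.pi/16)%(np.pi/8)-np.pi/16;return q[2]/np.cos(a)
best=None
for a0 in np.radians(np.arange(0,22.5,2.5)):
    P=c+r[:,None]*np.c_[np.cos(th),np.sin(th)]
    def res(q):
        v=P-q[:2];return np.hypot(*v.T)-mod(q,np.arctan2(v[:,1],v[:,0]))
    f=least_squares(res,[*c,.033,a0],loss="soft_l1",f_scale=2e-4,x_scale=[1e-3,1e-3,1e-3,.1])
    if best is None or f.cost<best.cost:best=f
    print(np.degrees(a0),f.cost*1e6,np.degrees(f.x[3])%22.5)
print("outer",best.x*1e3)
E
```

```text
hole [ 520.1423 -257.4383   16.558 ]
0.0 1.2270060129839369 7.491982155916338
2.5 1.2270060129839293 7.491982190444769
5.0 1.227006012983931 7.4919823188049675
7.499999999999999 1.2270060129839253 7.491982308354412
10.0 1.2270060129839266 7.491982240354875
12.5 1.2270060129839895 7.49198274380665
14.999999999999998 1.2270060129843607 7.49198348741485
17.5 1.2270060129840044 7.491982808754225
20.0 1.2270060129840674 7.491981619737924
outer [ 520.0903 -257.4509   32.5652  130.7598]
```

step_arm(
  rows=[
    [0,[-3,39,0],[0,0,0]],
    [0,[-6,78,0],[0,0,0]],
    [0,[-10,117,0],[0,0,0]],
    [0,[-13,156,0],[0,0,0]],
    [0,[-16,195,0],[0,0,0]],
  ],
)

```text
clock: 2.23
tool_pos: [0.466, -0.0668, 0.2267]
orientation: [-180.0, 0.0, -165.3]
force: [1.0, 0.8, -0.1]
opening: 0.0877
gripper_force: 0.0
```

step_arm(
  rows=[
    [0,[-3,39,0],[0,0,0]],
    [0,[-6,78,0],[0,0,0]],
    [0,[-10,117,0],[0,0,0]],
    [0,[-13,156,0],[0,0,0]],
    [0,[-16,195,0],[0,0,0]],
  ],
)

```text
clock: 2.65
tool_pos: [0.4503, 0.1287, 0.227]
orientation: [180.0, 0.1, -165.2]
force: [1.5, 0.4, 0.8]
opening: 0.0874
gripper_force: 0.0
```

step_arm(
  rows=[
    [0,[0,0,0],[0,0,0]],
    [0,[0,0,0],[0,0,0]],
    [0,[0,0,0],[0,0,0]],
    [0,[0,0,0],[0,0,0]],
    [0,[0,0,0],[0,0,0]],
  ],
)

```text
clock: 3.07
tool_pos: [0.4508, 0.1262, 0.2266]
orientation: [-180.0, -0.0, -165.3]
force: [-0.2, 0.6, 0.3]
opening: 0.0875
gripper_force: 0.0
```

```bash
python3 - <<'E'
from h import *
m=ctrl.camera_model("wrist");im=ctrl.snapshot("wrist")[:,:,::-1].copy();cv2.imwrite("pics/w2.png",im)
np.savez("m2.npz",K=m["intrinsics"],R=m["R"],t=m["t"])
print(proj("wrist",[.4705,.206,.008],m),proj("wrist",[.55,.055,.117],m),ctrl.get_obs()["tool_pos"])
E
```

```text
[389.0557 231.8452] [193.853  322.9466] [0.4509 0.1263 0.2266]
```

View pics/w2.png

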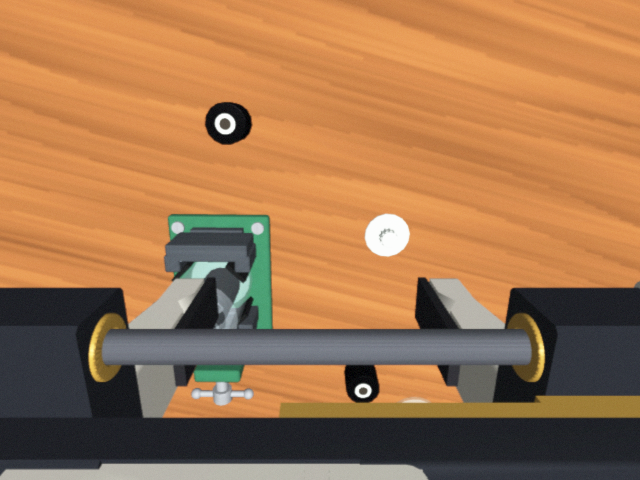

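The disc is at (387,235), with its knob in the middle. The left finger hides the mouth, so I'll view that later from larger x. Next I'll fit the disc.

```bash
python3 - <<'E'
from h import *
d=np.load("m2.npz");m={"intrinsics":d["K"],"R":d["R"],"t":d["t"]}
im=cv2.imread("pics/w2.png");r=im[205:265,355:420]
k=cv2.morphologyEx((r.min(2)>170).astype(np.uint8),cv2.MORPH_CLOSE,np.ones((7,7)))
c=max(cv2.findContours(k,0,1)[0],key=cv2.contourArea);e=cv2.fitEllipse(c);u=np.array(e[0])+[355,205]
p=hit("wrist",*u,.0075,m);print(u,e[1],p,(p-ctrl.get_obs()["tool_pos"])*1e3)
E
```

```text
[386.7344 234.6662] (41.18255615234375, 44.24299240112305) [0.474  0.2048 0.0075] [  23.1857   78.5426 -219.0799]
```

step_arm(
  rows=[
    [0,[8,26,-15],[0,0,0]],
    [0,[16,52,-35],[0,0,0]],
    [0,[23,78,-60],[0,0,0]],
    [0,[23,78,-90],[0,0,0]],
    [0,[23,78,-120],[0,0,0]],
  ],
)

```text
clock: 3.53
tool_pos: [0.4746, 0.206, 0.1056]
orientation: [180.0, 0.1, -165.2]
force: [0.6, -0.1, 0.2]
opening: 0.0877
gripper_force: 0.0
```

step_arm(
  rows=[
    [0,[0,0,-25],[0,0,0]],
    [0,[0,0,-45],[0,0,0]],
    [0,[0,0,-55],[0,0,0]],
    [0,[0,0,-55],[0,0,0]],
    [0,[0,0,-55],[0,0,0]],
  ],
)

```text
clock: 3.95
tool_pos: [0.4741, 0.2051, 0.0519]
orientation: [-180.0, -0.0, -165.2]
force: [-0.4, 0.8, 1.0]
opening: 0.0875
gripper_force: 0.0
```

```bash
python3 - <<'E'
from h import *
m=ctrl.camera_model("wrist");im=ctrl.snapshot("wrist")[:,:,::-1].copy()
u,v=proj("wrist",[.474,.205,.022],m).astype(int);print(u,v,ctrl.get_obs()["tool_pos"])
np.savez("m3.npz",K=m["intrinsics"],R=m["R"],t=m["t"]);cv2.imwrite("pics/w3.png",im)
E
```

```text
317 269 [0.4745 0.2056 0.0526]
```

View pics/w3.png

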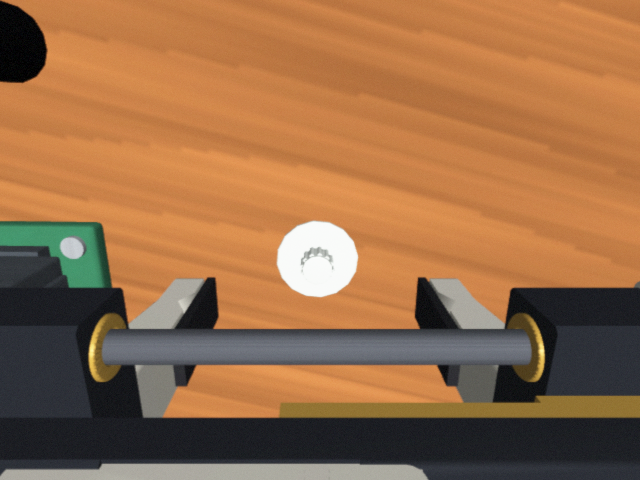

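The flange ellipse is centred at about (317,259), with the knob between the fingers. I'll check it numerically.

```bash
python3 - <<'E'
from h import *
d=np.load("m3.npz");m={"intrinsics":d["K"],"R":d["R"],"t":d["t"]}
im=cv2.imread("pics/w3.png");r=im[205:310,260:375]
k=cv2.morphologyEx((r.min(2)>150).astype(np.uint8),cv2.MORPH_CLOSE,np.ones((15,15)))
c=max(cv2.findContours(k,0,1)[0],key=cv2.contourArea);e=cv2.fitEllipse(c);u=np.array(e[0])+[260,205]
p=hit("wrist",*u,.0078,m);print(u,e[1],p,(p-ctrl.get_obs()["tool_pos"])*1e3)
E
```

```text
[316.8398 258.4881] (75.04939270019531, 80.02716827392578) [0.4736 0.2047 0.0078] [ -0.9911  -0.9005 -44.7866]
```

step_arm(
  rows=[
    [0,[-1,-1,-16],[0,0,0]],
    [0,[-1,-1,-30],[0,0,0]],
    [0,[-1,-1,-38],[0,0,0]],
    [0,[-1,-1,-42],[0,0,0]],
    [0,[-1,-1,-42],[0,0,0]],
  ],
)

```text
clock: 4.42
tool_pos: [0.4729, 0.2046, 0.0097]
orientation: [-180.0, 0.0, -165.2]
force: [0.0, 0.5, 0.1]
opening: 0.0876
gripper_force: 0.0
```

step_arm(
  rows=[
    [1,[0,0,0],[0,0,0]],
    [1,[0,0,0],[0,0,0]],
    [1,[0,0,0],[0,0,0]],
    [1,[0,0,0],[0,0,0]],
    [1,[0,0,0],[0,0,0]],
  ],
)

```text
clock: 4.83
tool_pos: [0.4729, 0.2047, 0.0099]
orientation: [180.0, 0.0, -165.2]
force: [-0.4, -0.2, 0.2]
opening: 0.0601
gripper_force: 0.0
```

step_arm(
  rows=[
    [1,[0,0,0],[0,0,0]],
    [1,[0,0,0],[0,0,0]],
    [1,[0,0,0],[0,0,0]],
    [1,[0,0,0],[0,0,0]],
    [1,[0,0,0],[0,0,0]],
  ],
)

```text
clock: 5.25
tool_pos: [0.4727, 0.2045, 0.0095]
orientation: [-180.0, -0.0, -165.2]
force: [-0.2, -0.5, 0.3]
opening: 0.0264
gripper_force: 0.0
```

step_arm(
  rows=[
    [1,[0,0,0],[0,0,0]],
    [1,[0,0,0],[0,0,0]],
    [1,[0,0,0],[0,0,0]],
    [1,[0,0,0],[0,0,0]],
    [1,[0,0,10],[0,0,0]],
  ],
)

```text
clock: 5.67
tool_pos: [0.4717, 0.2036, 0.0184]
orientation: [-179.9, -0.2, -165.2]
force: [-0.3, 0.5, -0.2]
opening: 0.0148
gripper_force: 30.0
```

step_arm(
  rows=[
    [1,[0,0,30],[0,0,0]],
    [1,[0,0,65],[0,0,0]],
    [1,[0,0,105],[0,0,0]],
    [1,[0,0,140],[0,0,0]],
    [1,[10,-10,170],[0,0,0]],
  ],
)

```text
clock: 6.08
tool_pos: [0.4823, 0.1952, 0.1935]
orientation: [179.9, 0.1, -165.1]
force: [1.9, 0.4, -1.6]
opening: 0.015
gripper_force: 30.0
```

step_arm(
  rows=[
    [1,[20,-25,10],[0,0,0]],
    [1,[42,-55,10],[0,0,0]],
    [1,[65,-85,10],[0,0,0]],
    [1,[85,-115,10],[0,0,0]],
    [1,[97,-132,10],[0,0,0]],
  ],
)

```text
clock: 6.5
tool_pos: [0.5809, 0.0598, 0.2005]
orientation: [-180.0, 0.0, -165.2]
force: [1.0, 0.0, -0.2]
opening: 0.0151
gripper_force: 30.0
```

step_arm(
  rows=[
    [1,[0,0,0],[0,0,0]],
    [1,[0,0,0],[0,0,0]],
    [1,[0,0,0],[0,0,0]],
    [1,[0,0,0],[0,0,0]],
    [1,[0,0,0],[0,0,0]],
  ],
)

```text
clock: 6.92
tool_pos: [0.5793, 0.0633, 0.2]
orientation: [180.0, 0.0, -165.1]
force: [-0.1, 0.6, -0.8]
opening: 0.0152
gripper_force: 30.0
```

```bash
python3 - <<'E'
from h import *
m=ctrl.camera_model("wrist");im=ctrl.snapshot("wrist")[:,:,::-1].copy()
print(proj("wrist",[.55,.055,.117],m),ctrl.get_obs()["tool_pos"],ctrl.get_obs()["joint_pos"])
np.savez("m4.npz",K=m["intrinsics"],R=m["R"],t=m["t"]);cv2.imwrite("pics/w4.png",im)
cv2.imwrite("pics/w4c.png",cv2.resize(im[110:350,160:480],(800,600),interpolation=2))
E
```

```text
[316.2802 190.5136] [0.5794 0.0633 0.1999] [  25.4493   13.0042  -13.5136   -0.0021  -63.458  -100.542 ]
```

View pics/w4c.png

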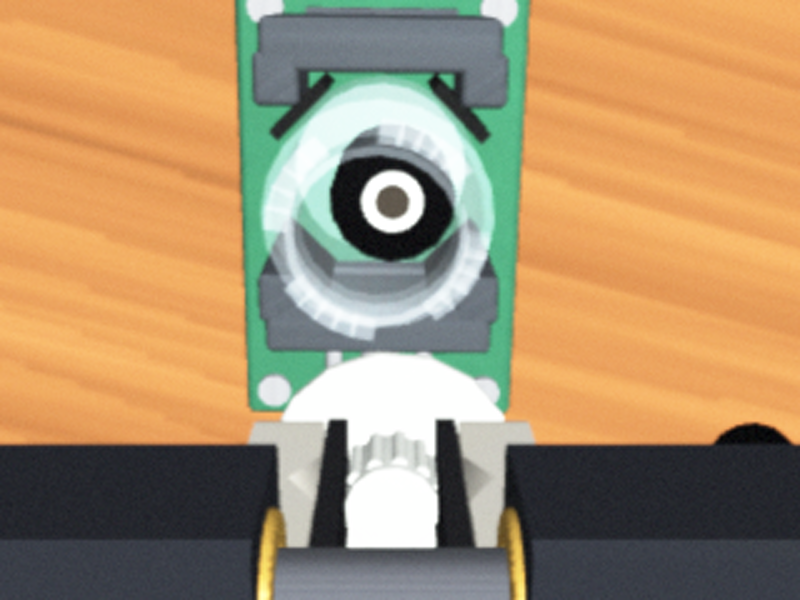

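The jar rim is centred near crop (377,236), i.e. full-image pixel (311,204), and the four thread ramps are visible. The held disc's flange front edge is at crop (393,352), gripped upright. I'll fit the rim and flange numerically and overlay the result.

```bash
cat > fit.py <<'E'
from h import *
d=np.load("m4.npz");m={"intrinsics":d["K"],"R":d["R"],"t":d["t"]}
im=cv2.imread("pics/w4.png");g=cv2.GaussianBlur(cv2.cvtColor(im,6),(0,0),1).astype(np.float32)
gm=np.hypot(cv2.Sobel(g,5,1,0),cv2.Sobel(g,5,0,1))
th=np.linspace(0,2*np.pi,180,endpoint=False)
def circ(c,r,z,t=th):
    X=np.c_[c[0]+r*np.cos(t),c[1]+r*np.sin(t),np.full(len(t),z)]
    p=(m["R"]@X.T+m["t"][:,None]);p=m["intrinsics"]@p;return (p[:2]/p[2]).T.astype(np.float32)
def samp(p):return cv2.remap(gm,p[None,:,0].copy(),p[None,:,1].copy(),1)[0]
E
python3 - <<'E'
from fit import *
z=.117;c0=hit("wrist",311,204.4,z,m)[:2];print("c0",c0)
def score(c,rs):return sum(np.minimum(samp(circ(c,r,zz)),120).mean() for r,zz in rs)
for rs in([(.0232,z)],[(.0209,z)],[(.0232,z),(.0209,z)],[(.0232,z),(.0209,z),(.0232,.098),(.032,.098)]):
    o=sorted([(score(c0+[a,b],rs),c0[0]+a,c0[1]+b) for a in np.arange(-.008,.0081,.0005) for b in np.arange(-.008,.0081,.0005)],reverse=True)[:3];print(np.array(o))
    if len(rs)==2:best=np.array(o[0][1:])
# disc flange
tc=np.array([.5794,.0633,.1999]);zf=tc[2]-.0018
a=[(samp(circ(tc[:2]+[x,y],.0223,zf,np.radians(np.arange(130,231,3)+15))).mean(),x*1e3,y*1e3) for x in np.arange(-.004,.0041,.0005) for y in np.arange(-.004,.0041,.0005)]
print("flange",np.array(sorted(a,reverse=True)[:4]))
v=cv2.resize(im[110:350,160:480],(800,600),interpolation=2)
for c,r,zz,col in[(best,.0209,z,(0,0,255)),(best,.0232,z,(255,0,0)),(best,.0288,.1086,(0,0,0)),(tc[:2]+np.array(sorted(a)[-1][1:])/1e3,.0223,zf,(255,0,255))]:
    cv2.polylines(v,[((circ(c,r,zz)-[160,110])*2.5).astype(np.int32)],True,col,1)
cv2.imwrite("pics/ov.png",v)
E
```

```text
c0 [0.5594 0.0541]
[[93.7652  0.5624  0.0511]
 [93.7489  0.5624  0.0516]
 [93.4493  0.5629  0.0516]]
[[104.4398   0.5594   0.0541]
 [104.1002   0.5594   0.0536]
 [100.9062   0.5599   0.0536]]
[[177.8563   0.5629   0.0521]
 [176.8361   0.5629   0.0526]
 [176.7175   0.5629   0.0516]]
[[358.1164   0.5599   0.0536]
 [356.94     0.5594   0.0536]
 [354.316    0.5599   0.0541]]
flange [[220.1884   1.5      0.    ]
 [212.6982   1.       0.5   ]
 [211.8398   1.5      0.5   ]
 [204.5414   1.5     -0.5   ]]
```

View pics/ov.png

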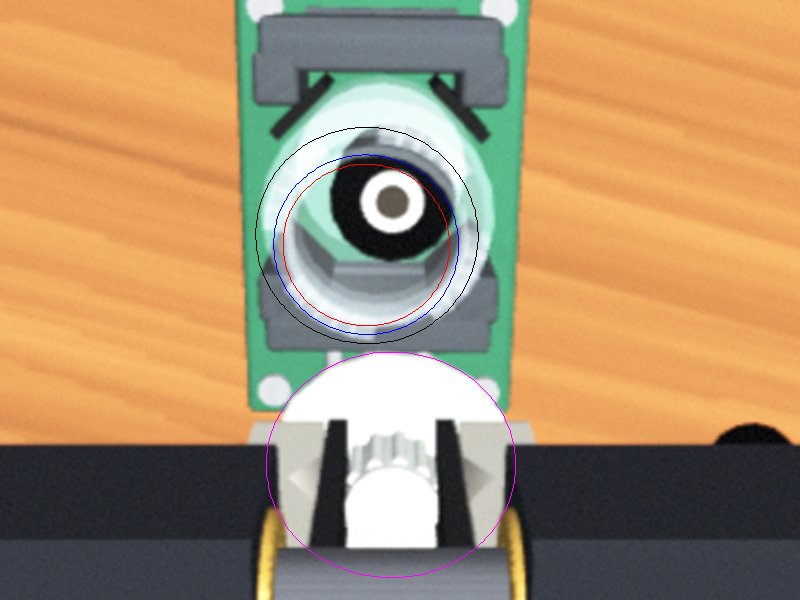

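The four-circle fit (0.5597, 0.0538) agrees with my own reading of the picture, and the drawn two-circle fit is off. The held disc's centre is at TCP + (1.2, 0.2) mm, so the TCP target is (0.5585, 0.0536). The plug meets the rim at TCP z ≈ 0.127 and is seated at ≈ 0.122.

step_arm(
  rows=[
    [1,[-10,-5,-5],[0,0,0]],
    [1,[-21,-10,-20],[0,0,0]],
    [1,[-21,-10,-45],[0,0,0]],
    [1,[-21,-10,-60],[0,0,0]],
    [1,[-21,-10,-68],[0,0,0]],
  ],
)

```text
clock: 7.38
tool_pos: [0.5574, 0.0528, 0.1299]
orientation: [180.0, -0.1, -165.1]
force: [-0.5, -0.1, -0.7]
opening: 0.0151
gripper_force: 30.0
```

step_arm(
  rows=[
    [1,[0,0,0],[0,0,0]],
    [1,[0,0,0],[0,0,0]],
    [1,[0,0,-1],[0,0,0]],
    [1,[0,0,-2],[0,0,0]],
    [1,[0,0,-3],[0,0,0]],
  ],
)

```text
clock: 7.8
tool_pos: [0.5592, 0.0527, 0.1293]
orientation: [180.0, 0.1, -165.2]
force: [-0.2, -0.1, -0.6]
opening: 0.0148
gripper_force: 30.0
```

step_arm(
  rows=[
    [1,[0,0,-0.5],[0,0,0]],
    [1,[0,0,-1],[0,0,0]],
    [1,[0,0,-1.5],[0,0,0]],
    [1,[0,0,-2],[0,0,0]],
    [1,[0,0,-2],[0,0,0]],
  ],
)

```text
clock: 8.22
tool_pos: [0.5587, 0.0524, 0.1265]
orientation: [180.0, -0.0, -165.2]
force: [-0.3, 0.3, 0.4]
opening: 0.0149
gripper_force: 30.0
```

step_arm(
  rows=[
    [1,[0,1,0],[0,0,0]],
    [1,[0,1,-0.5],[0,0,0]],
    [1,[0,1,-1],[0,0,0]],
    [1,[0,1,-1.5],[0,0,0]],
    [1,[0,1,-1.5],[0,0,0]],
  ],
)

```text
clock: 8.63
tool_pos: [0.5586, 0.0535, 0.1249]
orientation: [-180.0, -0.0, -165.2]
force: [0.1, 0.1, -0.1]
opening: 0.0145
gripper_force: 30.0
```

step_arm(
  rows=[
    [1,[0,0,-0.5],[0,0,0]],
    [1,[0,0,-1],[0,0,0]],
    [1,[0,0,-1.5],[0,0,0]],
    [1,[0,0,-1.5],[0,0,0]],
    [1,[0,0,-1.5],[0,0,0]],
  ],
)

```text
clock: 9.05
tool_pos: [0.5587, 0.0535, 0.1235]
orientation: [-180.0, -0.0, -165.2]
force: [0.3, 0.6, -0.6]
opening: 0.0149
gripper_force: 30.0
```

step_arm(
  rows=[
    [1,[0,0,-0.5],[0,0,0]],
    [1,[0,0,-1],[0,0,0]],
    [1,[0,0,-1.5],[0,0,0]],
    [1,[0,0,-1.5],[0,0,0]],
    [1,[0,0,-1.5],[0,0,0]],
  ],
)

```text
clock: 9.47
tool_pos: [0.5587, 0.0535, 0.122]
orientation: [-180.0, -0.0, -165.2]
force: [-0.0, 0.1, 0.0]
opening: 0.0151
gripper_force: 30.0
```

step_arm(
  rows=[
    [1,[0,0,-0.5],[0,0,0]],
    [1,[0,0,-0.5],[0,0,0]],
    [1,[0,0,-0.5],[0,0,0]],
    [1,[0,0,-0.5],[0,0,0]],
    [1,[0,0,-0.5],[0,0,0]],
  ],
)

```text
clock: 9.88
tool_pos: [0.5587, 0.0535, 0.1215]
orientation: [180.0, -0.0, -165.2]
force: [0.5, 0.1, -0.8]
opening: 0.0147
gripper_force: 30.0
```

step_arm(
  rows=[
    [1,[0,0,-0.5],[0,0,0]],
    [1,[0,0,-0.5],[0,0,0]],
    [1,[0,0,-0.5],[0,0,0]],
    [1,[0,0,-0.5],[0,0,0]],
    [1,[0,0,-0.5],[0,0,0]],
  ],
)

```text
clock: 10.3
tool_pos: [0.5588, 0.0535, 0.1214]
orientation: [-180.0, 0.0, -165.2]
force: [-2.2, -0.1, 5.6]
opening: 0.0145
gripper_force: 30.0
```

step_arm(
  rows=[
    [1,[0,0,-0.5],[0,0,0]],
    [1,[0,0,-0.5],[0,0,0]],
    [1,[0,0,-0.5],[0,0,0]],
    [1,[0,0,-0.5],[0,0,0]],
    [1,[0,0,-0.5],[0,0,0]],
  ],
)

```text
clock: 10.72
tool_pos: [0.5588, 0.0535, 0.1213]
orientation: [-180.0, 0.0, -165.2]
force: [-3.4, -0.6, 8.0]
opening: 0.0148
gripper_force: 30.0
```

The disc is seated: contact came at z = 0.1214 against 0.1217 expected, with a light 8 N press. I'll let go, then go to the ring while turning to yaw -15°, where a flat pair lines up.

step_arm(
  rows=[
    [0,[0,0,0.5],[0,0,0]],
    [0,[0,0,0.5],[0,0,0]],
    [0,[0,0,0.5],[0,0,0]],
    [0,[0,0,0.5],[0,0,0]],
    [0,[0,0,0.5],[0,0,0]],
  ],
)

```text
clock: 11.13
tool_pos: [0.5586, 0.0535, 0.1208]
orientation: [-180.0, -0.0, -165.2]
force: [0.3, 0.8, -0.2]
opening: 0.0426
gripper_force: 0.0
```

step_arm(
  rows=[
    [0,[0,0,10],[0,0,0]],
    [0,[0,0,30],[0,0,0]],
    [0,[0,0,55],[0,0,0]],
    [0,[0,0,80],[0,0,0]],
    [0,[0,0,85],[0,0,0]],
  ],
)

```text
clock: 11.55
tool_pos: [0.5609, 0.0538, 0.2112]
orientation: [-180.0, 0.4, -165.1]
force: [0.8, 0.4, -0.6]
opening: 0.0758
gripper_force: 0.0
```

step_arm(
  rows=[
    [0,[-2,-16,0],[0,0,0.12]],
    [0,[-4,-32,0],[0,0,0.24]],
    [0,[-6,-48,0],[0,0,0.36]],
    [0,[-8,-64,0],[0,0,0.48]],
    [0,[-10,-80,0],[0,0,0.6]],
  ],
)

```text
clock: 11.97
tool_pos: [0.5486, -0.0272, 0.2066]
orientation: [-180.0, 0.0, -130.4]
force: [0.1, 0.2, -1.2]
opening: 0.0874
gripper_force: 0.0
```

step_arm(
  rows=[
    [0,[-2,-16,0],[0,0,0.12]],
    [0,[-4,-32,0],[0,0,0.24]],
    [0,[-6,-48,0],[0,0,0.36]],
    [0,[-8,-64,0],[0,0,0.48]],
    [0,[-10,-80,0],[0,0,0.6]],
  ],
)

```text
clock: 12.38
tool_pos: [0.5386, -0.1073, 0.2066]
orientation: [-180.0, 0.0, -96.1]
force: [0.7, -0.7, -0.3]
opening: 0.0881
gripper_force: 0.0
```

step_arm(
  rows=[
    [0,[-2,-16,0],[0,0,0.12]],
    [0,[-4,-32,0],[0,0,0.24]],
    [0,[-6,-48,0],[0,0,0.36]],
    [0,[-8,-64,0],[0,0,0.48]],
    [0,[-10,-80,0],[0,0,0.6]],
  ],
)

```text
clock: 12.8
tool_pos: [0.5286, -0.1873, 0.2066]
orientation: [-180.0, -0.0, -61.7]
force: [1.1, -0.0, -0.7]
opening: 0.0874
gripper_force: 0.0
```

step_arm(
  rows=[
    [0,[-2,-16,0],[0,0,0.12]],
    [0,[-4,-32,0],[0,0,0.24]],
    [0,[-6,-48,0],[0,0,0.36]],
    [0,[-8,-64,0],[0,0,0.48]],
    [0,[-8,-70,0],[0,0,0.6]],
  ],
)

```text
clock: 13.22
tool_pos: [0.5203, -0.2581, 0.2065]
orientation: [180.0, -0.0, -27.4]
force: [0.1, 0.0, 0.1]
opening: 0.0876
gripper_force: 0.0
```

step_arm(
  rows=[
    [0,[0,0,0],[0,0,0.12]],
    [0,[0,0,0],[0,0,0.2215]],
    [0,[0,0,0],[0,0,0.2215]],
    [0,[0,0,0],[0,0,0.2215]],
    [0,[0,0,0],[0,0,0.2215]],
  ],
)

```text
clock: 13.63
tool_pos: [0.5208, -0.2564, 0.2063]
orientation: [-180.0, -0.0, -15.2]
force: [-0.3, 0.4, -0.5]
opening: 0.0874
gripper_force: 0.0
```

step_arm(
  rows=[
    [0,[-1,-1,-20],[0,0,0]],
    [0,[-1,-1,-55],[0,0,0]],
    [0,[-1,-1,-90],[0,0,0]],
    [0,[-1,-1,-125],[0,0,0]],
    [0,[-1,-1,-155],[0,0,0]],
  ],
)

```text
clock: 14.05
tool_pos: [0.5192, -0.2572, 0.0494]
orientation: [-180.0, 0.0, -15.1]
force: [0.7, 0.7, -0.1]
opening: 0.0875
gripper_force: 0.0
```

step_arm(
  rows=[
    [0,[0,0,-20],[0,0,0]],
    [0,[0,0,-35],[0,0,0]],
    [0,[0,0,-43],[0,0,0]],
    [0,[0,0,-47],[0,0,0]],
    [0,[0,0,-47],[0,0,0]],
  ],
)

```text
clock: 14.47
tool_pos: [0.5197, -0.2574, 0.0037]
orientation: [180.0, 0.0, -15.0]
force: [0.4, 0.2, 0.2]
opening: 0.0873
gripper_force: 0.0
```

step_arm(
  rows=[
    [1,[0,0,0],[0,0,0]],
    [1,[0,0,0],[0,0,0]],
    [1,[0,0,0],[0,0,0]],
    [1,[0,0,0],[0,0,0]],
    [1,[0,0,0],[0,0,0]],
  ],
)

```text
clock: 14.88
tool_pos: [0.5202, -0.2576, 0.0049]
orientation: [-180.0, -0.1, -15.0]
force: [-0.9, 2.1, 3.6]
opening: 0.0657
gripper_force: 30.0
```

step_arm(
  rows=[
    [1,[0,0,0],[0,0,0]],
    [1,[0,0,0],[0,0,0]],
    [1,[0,0,0],[0,0,0]],
    [1,[0,0,0],[0,0,0]],
    [1,[0,0,0],[0,0,0]],
  ],
)

```text
clock: 15.3
tool_pos: [0.5203, -0.2576, 0.0049]
orientation: [-180.0, -0.1, -15.0]
force: [-0.9, 1.2, 6.7]
opening: 0.0656
gripper_force: 30.0
```

step_arm(
  rows=[
    [1,[0,0,5],[0,0,0]],
    [1,[0,0,25],[0,0,0]],
    [1,[0,0,60],[0,0,0]],
    [1,[0,0,100],[0,0,0]],
    [1,[3,15,140],[0,0,0]],
  ],
)

```text
clock: 15.72
tool_pos: [0.5213, -0.244, 0.1441]
orientation: [180.0, 0.1, -15.1]
force: [1.6, 0.5, -0.5]
opening: 0.0656
gripper_force: 30.0
```

step_arm(
  rows=[
    [1,[3,30,20],[0,0,0]],
    [1,[8,68,35],[0,0,0]],
    [1,[13,107,35],[0,0,0]],
    [1,[18,146,35],[0,0,0]],
    [1,[23,185,35],[0,0,0]],
  ],
)

```text
clock: 16.13
tool_pos: [0.5451, -0.0563, 0.1786]
orientation: [-180.0, -0.0, -15.0]
force: [0.7, -1.5, -1.6]
opening: 0.0652
gripper_force: 30.0
```

step_arm(
  rows=[
    [1,[5,38,0],[0,0,0]],
    [1,[9,75,0],[0,0,0]],
    [1,[12,100,0],[0,0,0]],
    [1,[13.5,111.5,0],[0,0,0]],
    [1,[13.5,111.5,0],[0,0,0]],
  ],
)

```text
clock: 16.55
tool_pos: [0.5591, 0.0558, 0.1778]
orientation: [-180.0, 0.0, -14.8]
force: [-0.4, -0.3, -2.2]
opening: 0.0661
gripper_force: 30.0
```

step_arm(
  rows=[
    [1,[0,0,0],[0,0,0]],
    [1,[0,0,0],[0,0,0]],
    [1,[0,0,0],[0,0,0]],
    [1,[0,0,0],[0,0,0]],
    [1,[0,0,0],[0,0,0]],
  ],
)

```text
clock: 16.97
tool_pos: [0.559, 0.0527, 0.178]
orientation: [180.0, 0.0, -15.0]
force: [-0.3, -0.9, -2.0]
opening: 0.0655
gripper_force: 30.0
```

```bash
python3 - <<'E'
from h import *
m=ctrl.camera_model("wrist");im=ctrl.snapshot("wrist")[:,:,::-1].copy()
print(proj("wrist",[.5597,.0538,.12],m),ctrl.get_obs())
np.savez("m5.npz",K=m["intrinsics"],R=m["R"],t=m["t"]);cv2.imwrite("pics/w5.png",im)
E
```

```text
[313.3972 251.6173] {'clock': 17.0167, 'joint_pos': array([ 25.3654,  12.0766, -17.8092,   0.0005, -60.1119,  49.5971]), 'qvel': array([ 0.2156,  0.0325,  0.0394,  0.0082,  0.0836, -0.0435]), 'tau': array([ -0.0104, -45.3187,  27.8332,   6.7056,   0.0793,   0.0041]), 'tool_pos': array([0.5591, 0.0528, 0.178 ]), 'orientation': array([-179.9988,   -0.002 ,  -15.0372]), 'force': array([ 0.2972,  0.6212, -1.6128]), 'moment': array([-0.1204,  0.1632, -0.0535]), 'gripper_force': 29.999657957232557, 'opening': 0.06580611147626193}
```

View pics/w5.png

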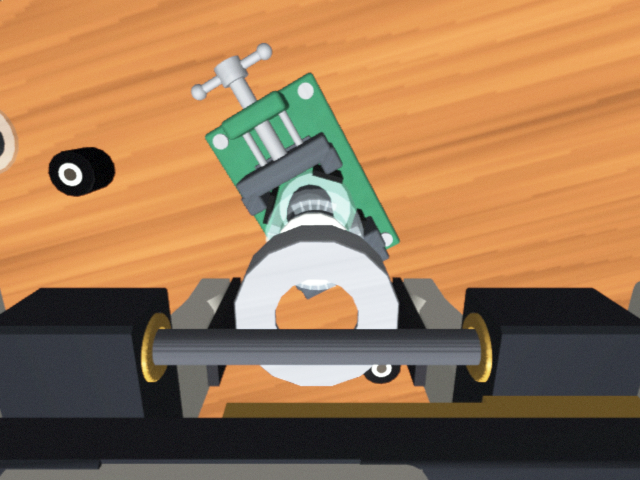

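The ring is held level above the jar, and the hole at (316,315) shows the disc behind it. I'll centre it and lower slowly.

step_arm(
  rows=[
    [1,[0.7,1,-10],[0,0,0]],
    [1,[0.7,1,-25],[0,0,0]],
    [1,[0.7,1,-40],[0,0,0]],
    [1,[0.7,1,-48],[0,0,0]],
    [1,[0.7,1,-52],[0,0,0]],
  ],
)

```text
clock: 17.43
tool_pos: [0.5589, 0.0542, 0.1241]
orientation: [179.9, 0.1, -15.0]
force: [-0.1, -0.9, -1.4]
opening: 0.0652
gripper_force: 30.0
```

step_arm(
  rows=[
    [1,[0,0,-0.5],[0,0,0]],
    [1,[0,0,-1.5],[0,0,0]],
    [1,[0,0,-3],[0,0,0]],
    [1,[0,0,-4],[0,0,0]],
    [1,[0,0,-5],[0,0,0]],
  ],
)

```text
clock: 17.85
tool_pos: [0.5601, 0.0547, 0.1214]
orientation: [-180.0, -0.0, -15.0]
force: [-0.3, -0.8, -2.8]
opening: 0.0654
gripper_force: 30.0
```

step_arm(
  rows=[
    [1,[0,0,-0.5],[0,0,0]],
    [1,[0,0,-1],[0,0,0]],
    [1,[0,0,-1.5],[0,0,0]],
    [1,[0,0,-2],[0,0,0]],
    [1,[0,0,-2],[0,0,0]],
  ],
)

```text
clock: 18.27
tool_pos: [0.5598, 0.0546, 0.1189]
orientation: [180.0, 0.0, -15.0]
force: [0.2, 1.0, -1.8]
opening: 0.0658
gripper_force: 30.0
```

step_arm(
  rows=[
    [1,[0,-0.7,-0.5],[0,0,0]],
    [1,[0,-0.7,-1],[0,0,0]],
    [1,[0,-0.7,-1.5],[0,0,0]],
    [1,[0,-0.7,-2],[0,0,0]],
    [1,[0,-0.7,-2],[0,0,0]],
  ],
)

```text
clock: 18.68
tool_pos: [0.5597, 0.0538, 0.1168]
orientation: [180.0, 0.0, -15.0]
force: [0.2, -0.5, -2.3]
opening: 0.0659
gripper_force: 30.0
```

step_arm(
  rows=[
    [1,[0,0,-0.5],[0,0,0]],
    [1,[0,0,-1],[0,0,0]],
    [1,[0,0,-1.5],[0,0,0]],
    [1,[0,0,-1.5],[0,0,0]],
    [1,[0,0,-1.5],[0,0,0]],
  ],
)

```text
clock: 19.1
tool_pos: [0.5598, 0.0539, 0.1154]
orientation: [180.0, 0.0, -15.0]
force: [-0.9, 1.0, -2.9]
opening: 0.0656
gripper_force: 30.0
```

step_arm(
  rows=[
    [1,[0,0,-0.4],[0,0,0]],
    [1,[0,0,-0.8],[0,0,0]],
    [1,[0,0,-1.2],[0,0,0]],
    [1,[0,0,-1.2],[0,0,0]],
    [1,[0,0,-1.2],[0,0,0]],
  ],
)

```text
clock: 19.52
tool_pos: [0.5599, 0.0539, 0.1144]
orientation: [-180.0, -0.0, -15.0]
force: [-0.6, 0.4, -0.5]
opening: 0.0657
gripper_force: 30.0
```

step_arm(
  rows=[
    [1,[0,0,-0.4],[0,0,0]],
    [1,[0,0,-0.8],[0,0,0]],
    [1,[0,0,-0.8],[0,0,0]],
    [1,[0,0,-0.8],[0,0,0]],
    [1,[0,0,-0.8],[0,0,0]],
  ],
)

```text
clock: 19.93
tool_pos: [0.56, 0.0539, 0.1142]
orientation: [-180.0, -0.0, -15.0]
force: [-2.4, -0.6, 5.9]
opening: 0.0657
gripper_force: 30.0
```

step_arm(
  rows=[
    [1,[0,0,-0.1],[0,0,-0.035]],
    [1,[0,0,-0.2],[0,0,-0.07]],
    [1,[0,0,-0.3],[0,0,-0.105]],
    [1,[0,0,-0.4],[0,0,-0.14]],
    [1,[0,0,-0.6],[0,0,-0.175]],
  ],
)

```text
clock: 20.35
tool_pos: [0.5609, 0.054, 0.1137]
orientation: [-179.9, -0.1, -25.1]
force: [0.3, -0.4, 2.5]
opening: 0.0656
gripper_force: 30.0
```

step_arm(
  rows=[
    [1,[0,0,-0.1],[0,0,-0.035]],
    [1,[0,0,-0.2],[0,0,-0.07]],
    [1,[0,0,-0.3],[0,0,-0.105]],
    [1,[0,0,-0.4],[0,0,-0.14]],
    [1,[0,0,-0.6],[0,0,-0.175]],
  ],
)

```text
clock: 20.77
tool_pos: [0.5608, 0.0539, 0.1131]
orientation: [-179.9, -0.1, -35.1]
force: [2.3, -0.7, 4.3]
opening: 0.0656
gripper_force: 30.0
```

step_arm(
  rows=[
    [1,[0,0,-0.2],[0,0,-0.035]],
    [1,[0,0,-0.4],[0,0,-0.07]],
    [1,[0,0,-0.6],[0,0,-0.105]],
    [1,[0,0,-0.7],[0,0,-0.14]],
    [1,[0,0,-0.8],[0,0,-0.175]],
  ],
)

```text
clock: 21.18
tool_pos: [0.5606, 0.0538, 0.1121]
orientation: [-179.9, -0.1, -45.1]
force: [0.6, -0.1, -0.7]
opening: 0.0656
gripper_force: 30.0
```

step_arm(
  rows=[
    [1,[0,0,-0.4],[0,0,0]],
    [1,[0,0,-0.8],[0,0,0]],
    [1,[0,0,-1.2],[0,0,0]],
    [1,[0,0,-1.2],[0,0,0]],
    [1,[0,0,-1.2],[0,0,0]],
  ],
)

```text
clock: 21.6
tool_pos: [0.5602, 0.0538, 0.1112]
orientation: [-180.0, -0.0, -45.0]
force: [-2.1, -0.9, 8.3]
opening: 0.0658
gripper_force: 30.0
```

step_arm(
  rows=[
    [1,[0,0,0],[0,0,-0.035]],
    [1,[0,0,-0.1],[0,0,-0.07]],
    [1,[0,0,-0.2],[0,0,-0.105]],
    [1,[0,0,-0.3],[0,0,-0.14]],
    [1,[0,0,-0.4],[0,0,-0.175]],
  ],
)

```text
clock: 22.02
tool_pos: [0.5595, 0.0539, 0.1093]
orientation: [180.0, 0.0, -55.1]
force: [-0.0, -0.2, -1.6]
opening: 0.0656
gripper_force: 30.0
```

Dropping now: z fell 2 mm and the load vanished. I'll press straight down.

step_arm(
  rows=[
    [1,[0,0,-0.4],[0,0,0]],
    [1,[0,0,-0.8],[0,0,0]],
    [1,[0,0,-1.2],[0,0,0]],
    [1,[0,0,-1.6],[0,0,0]],
    [1,[0,0,-1.6],[0,0,0]],
  ],
)

```text
clock: 22.43
tool_pos: [0.5598, 0.0539, 0.1081]
orientation: [180.0, 0.0, -55.0]
force: [0.6, 0.2, -2.6]
opening: 0.0658
gripper_force: 30.0
```

step_arm(
  rows=[
    [1,[0,0,-0.3],[0,0,0]],
    [1,[0,0,-0.6],[0,0,0]],
    [1,[0,0,-0.9],[0,0,0]],
    [1,[0,0,-0.9],[0,0,0]],
    [1,[0,0,-0.9],[0,0,0]],
  ],
)

```text
clock: 22.85
tool_pos: [0.5599, 0.0539, 0.1074]
orientation: [-180.0, -0.0, -55.1]
force: [-0.6, -0.7, -1.3]
opening: 0.0661
gripper_force: 30.0
```

step_arm(
  rows=[
    [1,[0,0,-0.4],[0,0,0]],
    [1,[0,0,-0.8],[0,0,0]],
    [1,[0,0,-1.2],[0,0,0]],
    [1,[0,0,-1.2],[0,0,0]],
    [1,[0,0,-1.2],[0,0,0]],
  ],
)

```text
clock: 23.27
tool_pos: [0.5598, 0.0539, 0.1061]
orientation: [180.0, -0.0, -55.1]
force: [-0.1, -0.6, -1.5]
opening: 0.0655
gripper_force: 30.0
```

step_arm(
  rows=[
    [1,[0,0,-0.4],[0,0,0]],
    [1,[0,0,-0.7],[0,0,0]],
    [1,[0,0,-0.7],[0,0,0]],
    [1,[0,0,-0.7],[0,0,0]],
    [1,[0,0,-0.7],[0,0,0]],
  ],
)

```text
clock: 23.68
tool_pos: [0.56, 0.0539, 0.1059]
orientation: [-180.0, -0.0, -55.1]
force: [-2.4, -1.0, 4.9]
opening: 0.0655
gripper_force: 30.0
```

It's home: contact at z = 0.1059, exactly as predicted. Next I'll run it clockwise with a light hold, watching the moment.

step_arm(
  rows=[
    [1,[0,0,0.3],[0,0,-0.07]],
    [1,[0,0,0.3],[0,0,-0.14]],
    [1,[0,0,0.3],[0,0,-0.21]],
    [1,[0,0,0.3],[0,0,-0.28]],
    [1,[0,0,0.3],[0,0,-0.349]],
  ],
)

```text
clock: 24.1
tool_pos: [0.5603, 0.054, 0.1059]
orientation: [-179.9, -0.0, -75.3]
force: [-0.1, 0.2, 1.6]
opening: 0.0657
gripper_force: 30.0
```

```bash
cat > o.py <<'E'
from h import *
o=ctrl.get_obs();print(o["clock"],o["tool_pos"],o["orientation"],o["force"],"M",o["moment"],"t6",o["tau"][5],o["joint_pos"][5])
E
python3 o.py
```

```text
24.1 [0.5603 0.054  0.1059] [-179.9438   -0.0006  -75.2634] [-0.0722  0.2077  1.6332] M [-0.0517  0.0792  0.0049] t6 1.3171286880970001 -10.708928483915642
```

step_arm(
  rows=[
    [1,[0,0,0],[0,0,-0.035]],
    [1,[0,0,0],[0,0,-0.07]],
    [1,[0,0,0],[0,0,-0.087]],
    [1,[0,0,0],[0,0,-0.087]],
    [1,[0,0,0],[0,0,-0.087]],
  ],
)

```text
clock: 24.52
tool_pos: [0.5603, 0.054, 0.1059]
orientation: [-179.9, 0.0, -80.0]
force: [1.1, -0.3, 1.4]
opening: 0.0658
gripper_force: 30.0
```

```bash
python3 o.py
```

```text
24.5167 [0.5603 0.054  0.1059] [-179.9495    0.0038  -80.0014] [ 1.1332 -0.277   1.4014] M [ 0.0201 -0.3113 -0.0718] t6 -0.08801109390333295 -15.445922632857586
```

step_arm(
  rows=[
    [1,[0,0,0],[0,0,-0.035]],
    [1,[0,0,0],[0,0,-0.07]],
    [1,[0,0,0],[0,0,-0.087]],
    [1,[0,0,0],[0,0,-0.087]],
    [1,[0,0,0],[0,0,-0.087]],
  ],
)

```text
clock: 24.93
tool_pos: [0.5601, 0.054, 0.1059]
orientation: [-180.0, 0.0, -85.0]
force: [1.0, -0.6, 0.8]
opening: 0.0661
gripper_force: 30.0
```

```bash
python3 o.py
```

```text
24.9333 [0.5601 0.054  0.1059] [-179.9713    0.006   -84.9689] [ 1.0116 -0.6128  0.7517] M [ 0.1798 -0.2162 -0.0435] t6 -0.07197003113105893 -20.41106544223637
```

step_arm(
  rows=[
    [1,[0,0,0],[0,0,-0.035]],
    [1,[0,0,0],[0,0,-0.07]],
    [1,[0,0,0],[0,0,-0.087]],
    [1,[0,0,0],[0,0,-0.087]],
    [1,[0,0,0],[0,0,-0.087]],
  ],
)

```text
clock: 25.35
tool_pos: [0.56, 0.054, 0.1059]
orientation: [-180.0, 0.0, -90.0]
force: [0.8, 0.5, 3.2]
opening: 0.0656
gripper_force: 30.0
```

```bash
python3 o.py
```

```text
25.35 [0.56   0.054  0.1059] [-179.9816    0.0062  -89.9516] [0.7585 0.4633 3.1878] M [ 0.1947 -0.0558 -0.0665] t6 -0.05805952940136194 -25.392039919304096
```

step_arm(
  rows=[
    [1,[0,0,0],[0,0,-0.035]],
    [1,[0,0,0],[0,0,-0.07]],
    [1,[0,0,0],[0,0,-0.087]],
    [1,[0,0,0],[0,0,-0.087]],
    [1,[0,0,0],[0,0,-0.087]],
  ],
)

```text
clock: 25.77
tool_pos: [0.5599, 0.0539, 0.1059]
orientation: [-180.0, 0.0, -94.9]
force: [-0.4, 0.3, 3.4]
opening: 0.0657
gripper_force: 30.0
```

```bash
python3 o.py
```

```text
25.7667 [0.5599 0.0539 0.1059] [-179.989     0.002   -94.9356] [-0.4398  0.2986  3.4055] M [ 0.1571 -0.0261  0.0058] t6 -0.042266532545909286 -30.37595112048907
```

step_arm(
  rows=[
    [1,[0,0,0],[0,0,-0.035]],
    [1,[0,0,0],[0,0,-0.07]],
    [1,[0,0,0],[0,0,-0.087]],
    [1,[0,0,0],[0,0,-0.087]],
    [1,[0,0,0],[0,0,-0.087]],
  ],
)

```text
clock: 26.18
tool_pos: [0.5599, 0.0539, 0.1059]
orientation: [-180.0, 0.0, -99.9]
force: [0.3, 0.5, 3.6]
opening: 0.0657
gripper_force: 30.0
```

```bash
python3 o.py
```

```text
26.1833 [0.5599 0.0539 0.1059] [-179.9903    0.0032  -99.9224] [0.2664 0.4826 3.6022] M [ 0.0904  0.0031 -0.053 ] t6 -0.04685632651671767 -35.36013707221197
```

step_arm(
  rows=[
    [1,[0,0,0],[0,0,-0.035]],
    [1,[0,0,0],[0,0,-0.07]],
    [1,[0,0,0],[0,0,-0.087]],
    [1,[0,0,0],[0,0,-0.087]],
    [1,[0,0,0],[0,0,-0.087]],
  ],
)

```text
clock: 26.6
tool_pos: [0.5599, 0.0539, 0.1059]
orientation: [-180.0, 0.0, -104.9]
force: [0.7, 0.3, 5.0]
opening: 0.0658
gripper_force: 30.0
```

```bash
python3 o.py
```

```text
26.6 [0.5599 0.0539 0.1059] [-179.9882    0.0038 -104.9053] [0.7114 0.2883 5.0027] M [ 0.1069 -0.0731 -0.0236] t6 -0.051608303328976035 -40.344926973070336
```

step_arm(
  rows=[
    [1,[0,0,0],[0,0,-0.035]],
    [1,[0,0,0],[0,0,-0.07]],
    [1,[0,0,0],[0,0,-0.087]],
    [1,[0,0,0],[0,0,-0.087]],
    [1,[0,0,0],[0,0,-0.087]],
  ],
)

```text
clock: 27.02
tool_pos: [0.5599, 0.0538, 0.1058]
orientation: [-180.0, -0.0, -109.9]
force: [0.7, -0.4, 6.1]
opening: 0.0654
gripper_force: 30.0
```

```bash
python3 o.py
```

```text
27.0167 [0.5599 0.0538 0.1058] [-179.9958   -0.0007 -109.8927] [ 0.6506 -0.3627  6.0708] M [-0.0639 -0.0277  0.0285] t6 -0.10514300549402833 -45.32941498258073
```

step_arm(
  rows=[
    [1,[0,0,0],[0,0,-0.03]],
    [1,[0,0,0],[0,0,-0.052]],
    [1,[0,0,0],[0,0,-0.052]],
    [1,[0,0,0],[0,0,-0.052]],
    [1,[0,0,0],[0,0,-0.052]],
  ],
)

```text
clock: 27.43
tool_pos: [0.5598, 0.0538, 0.1058]
orientation: [180.0, -0.0, -112.9]
force: [0.4, -0.9, 5.7]
opening: 0.0656
gripper_force: 30.0
```

```bash
python3 o.py
```

```text
27.4333 [0.5598 0.0538 0.1058] [ 179.9968   -0.0053 -112.9094] [ 0.4095 -0.9438  5.6808] M [-0.2321 -0.0206  0.0504] t6 -0.04402102902531624 -48.34192618833769
```

step_arm(
  rows=[
    [1,[0,0,0],[0,0,-0.03]],
    [1,[0,0,0],[0,0,-0.052]],
    [1,[0,0,0],[0,0,-0.052]],
    [1,[0,0,0],[0,0,-0.052]],
    [1,[0,0,0],[0,0,-0.052]],
  ],
)

```text
clock: 27.85
tool_pos: [0.5598, 0.0538, 0.1057]
orientation: [180.0, -0.0, -115.9]
force: [-0.3, -1.2, 4.2]
opening: 0.0657
gripper_force: 30.0
```

```bash
python3 o.py
```

```text
27.85 [0.5598 0.0538 0.1057] [ 179.992    -0.0075 -115.9027] [-0.3309 -1.221   4.2412] M [-0.4888  0.0458  0.0257] t6 -0.07488537579774857 -51.331347944331746
```

step_arm(
  rows=[
    [1,[0,0,0],[0,0,-0.03]],
    [1,[0,0,0],[0,0,-0.052]],
    [1,[0,0,0],[0,0,-0.052]],
    [1,[0,0,0],[0,0,-0.052]],
    [1,[0,0,0],[0,0,-0.052]],
  ],
)

```text
clock: 28.27
tool_pos: [0.5597, 0.0538, 0.1057]
orientation: [180.0, -0.0, -118.9]
force: [-1.3, -1.1, 4.4]
opening: 0.0658
gripper_force: 30.0
```

```bash
python3 o.py
```

```text
28.2667 [0.5597 0.0538 0.1057] [ 179.9864   -0.0122 -118.8872] [-1.2524 -1.1368  4.4391] M [-0.7033 -0.0277  0.2946] t6 -0.2703061234205961 -54.31336452506663
```

First pull felt between -116° and -119° (Mz 0.29). I'll add about 6–7°.

step_arm(
  rows=[
    [1,[0,0,0],[0,0,-0.03]],
    [1,[0,0,0],[0,0,-0.06]],
    [1,[0,0,0],[0,0,-0.06]],
    [1,[0,0,0],[0,0,-0.06]],
    [1,[0,0,0],[0,0,-0.06]],
  ],
)

```text
clock: 28.68
tool_pos: [0.5596, 0.0538, 0.1056]
orientation: [180.0, -0.0, -122.3]
force: [-0.7, -1.8, 2.6]
opening: 0.0653
gripper_force: 30.0
```

```bash
python3 o.py
```

```text
28.6833 [0.5596 0.0538 0.1056] [ 179.9781   -0.0111 -122.3272] [-0.7166 -1.7747  2.6126] M [-0.745  -0.0254 -0.1052] t6 0.06948008900508285 -57.745067765583244
```

step_arm(
  rows=[
    [1,[0,0,0],[0,0,0]],
    [1,[0,0,0],[0,0,0]],
    [1,[0,0,0],[0,0,0]],
    [1,[0,0,0],[0,0,0]],
    [1,[0,0,0],[0,0,0]],
  ],
)

```text
clock: 29.1
tool_pos: [0.5596, 0.0538, 0.1056]
orientation: [180.0, -0.0, -122.3]
force: [-0.4, -2.7, 1.6]
opening: 0.0654
gripper_force: 30.0
```

```bash
python3 o.py; python3 - <<'E'
from h import *
for i in range(3):
    im=ctrl.snapshot("wrist");o=ctrl.get_obs();print(o["moment"],o["tau"][5])
cv2.imwrite("pics/w6.png",im[:,:,::-1])
E
```

```text
29.1 [0.5596 0.0538 0.1056] [ 179.9806   -0.0203 -122.3454] [-0.4491 -2.683   1.5599] M [-0.881   0.0008 -0.0378] t6 0.0659664231352508 -57.776500675368176
[-0.8686 -0.0031 -0.0891] 0.06532261613756418
[-0.8617  0.0516 -0.0776] 0.06484822137281299
[-0.862   0.0042 -0.0685] 0.0645926152355969
```

The torque relaxed while a tilt moment built up in the grip. I'll release briefly so the ring settles freely, then grip again and keep tightening by feel.

step_arm(
  rows=[
    [0.1,[0,0,0],[0,0,0]],
    [0.1,[0,0,0],[0,0,0]],
    [0.1,[0,0,0],[0,0,0]],
    [0.1,[0,0,0],[0,0,0]],
    [0.1,[0,0,0],[0,0,0]],
  ],
)

```text
clock: 29.67
tool_pos: [0.5599, 0.054, 0.1057]
orientation: [180.0, 0.0, -122.3]
force: [-0.4, -0.3, -0.0]
opening: 0.0788
gripper_force: 0.0
```

```bash
python3 o.py; python3 - <<'E'
from h import *
m=ctrl.camera_model("wrist");im=ctrl.snapshot("wrist")[:,:,::-1]
cv2.imwrite("pics/w7.png",np.hstack([cv2.imread("pics/w6.png")[150:430,130:510],im[150:430,130:510]]));print(ctrl.get_obs()["opening"])
E
```

```text
29.6667 [0.5599 0.054  0.1057] [ 179.9966    0.007  -122.3422] [-0.4419 -0.3401 -0.0224] M [0.0261 0.0646 0.0105] t6 0.000599388476985041 -57.781206968920365
0.07896201911300026
```

View pics/w7.png

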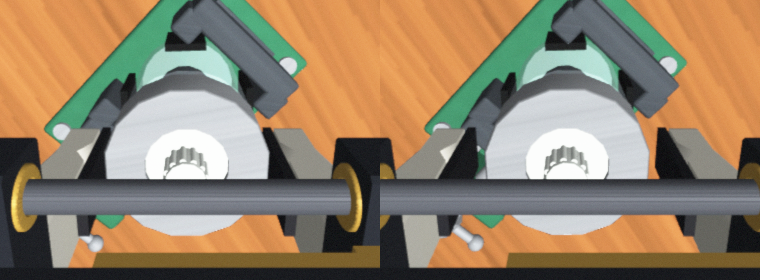

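The ring sits level around the knob, both before (left) and after letting go (right), with the flats still facing the pads. I'll regrip and tighten in small steps.

step_arm(
  rows=[
    [1,[0,0,0],[0,0,0]],
    [1,[0,0,0],[0,0,0]],
    [1,[0,0,0],[0,0,0]],
    [1,[0,0,0],[0,0,0]],
    [1,[0,0,0],[0,0,0]],
  ],
)

```text
clock: 30.13
tool_pos: [0.5598, 0.0539, 0.1058]
orientation: [180.0, 0.0, -122.3]
force: [-0.8, 0.6, -0.3]
opening: 0.066
gripper_force: 30.0
```

```bash
python3 o.py
```

```text
30.1333 [0.5598 0.0539 0.1058] [ 179.9935    0.0002 -122.3444] [-0.8155  0.6089 -0.2557] M [0.2997 0.3303 0.0345] t6 -0.03493538126349449 -57.780006727529674
```

step_arm(
  rows=[
    [1,[0,0,0],[0,0,-0.018]],
    [1,[0,0,0],[0,0,-0.035]],
    [1,[0,0,0],[0,0,-0.035]],
    [1,[0,0,0],[0,0,-0.035]],
    [1,[0,0,0],[0,0,-0.035]],
  ],
)

```text
clock: 30.55
tool_pos: [0.5598, 0.054, 0.1057]
orientation: [180.0, 0.0, -124.4]
force: [-1.4, 2.0, -0.3]
opening: 0.0658
gripper_force: 30.0
```

```bash
python3 o.py
```

```text
30.55 [0.5598 0.054  0.1057] [ 179.9916    0.0075 -124.3586] [-1.4043  2.0031 -0.2998] M [0.7112 0.4136 0.2084] t6 -0.2703619748353958 -59.79219246997871
```

step_arm(
  rows=[
    [1,[0,0,0],[0,0,-0.018]],
    [1,[0,0,0],[0,0,-0.035]],
    [1,[0,0,0],[0,0,-0.035]],
    [1,[0,0,0],[0,0,-0.035]],
    [1,[0,0,0],[0,0,-0.035]],
  ],
)

```text
clock: 30.97
tool_pos: [0.5598, 0.054, 0.1057]
orientation: [180.0, 0.0, -126.4]
force: [-1.9, 3.2, -0.5]
opening: 0.0657
gripper_force: 30.0
```

```bash
python3 o.py
```

```text
30.9667 [0.5598 0.054  0.1057] [ 179.9884    0.0104 -126.3752] [-1.8841  3.1522 -0.4665] M [1.1325 0.5098 0.269 ] t6 -0.3093173447996378 -61.80534300177338
```

step_arm(
  rows=[
    [1,[0,0,0],[0,0,-0.015]],
    [1,[0,0,0],[0,0,-0.026]],
    [1,[0,0,0],[0,0,-0.026]],
    [1,[0,0,0],[0,0,-0.026]],
    [1,[0,0,0],[0,0,-0.026]],
  ],
)

```text
clock: 31.38
tool_pos: [0.5598, 0.054, 0.1057]
orientation: [180.0, 0.0, -127.9]
force: [-2.3, 3.6, -1.6]
opening: 0.066
gripper_force: 30.0
```

```bash
python3 o.py;python3 - <<'E'
from h import *
m=ctrl.camera_model("wrist");im=ctrl.snapshot("wrist")[:,:,::-1].copy();cv2.imwrite("pics/w8.png",im)
np.savez("m8.npz",K=m["intrinsics"],R=m["R"],t=m["t"])
E
```

```text
31.3833 [0.5598 0.054  0.1057] [ 179.9859    0.0107 -127.8732] [-2.3387  3.5744 -1.6383] M [1.4974 0.5284 0.2436] t6 -0.2842176519334316 -63.29740631645595
```

```bash
python3 - <<'E'
from h import *
from scipy.optimize import least_squares
d=np.load("m5.npz");m={"intrinsics":d["K"],"R":d["R"],"t":d["t"]}
c0=np.array([.5591,.0528]);z=.1951;s=.00025;N=400
q=[(-.04,-.04),(.04,-.04),(.04,.04),(-.04,.04)]
src=np.float32([proj("wrist",[c0[0]+a,c0[1]+b,z],m) for a,b in q]);dst=np.float32([(N/2+a/s,N/2+b/s) for a,b in q])
H=cv2.getPerspectiveTransform(src,dst)
cam=-m["R"].T@m["t"];print("camdir",np.degrees(np.arctan2(cam[1]-c0[1],cam[0]-c0[0])))
def warp(im):return cv2.warpPerspective(im,H,(N,N),flags=cv2.INTER_CUBIC)
def fit(im):
    b=cv2.GaussianBlur(warp(im).astype(np.float32),(0,0),2)
    cd=np.degrees(np.arctan2(cam[1]-c0[1],cam[0]-c0[0]))
    out=[]
    for off in (0,):
        th=np.radians(cd+np.r_[-65:66:1.]);rs=np.arange(.029,.038,.00005);P=[]
        for t in th:
            X=(np.outer(rs,[np.cos(t),np.sin(t)]))/s+N/2
            p=cv2.remap(b,X[:,0].astype(np.float32)[None],X[:,1].astype(np.float32)[None],1)[0]
            r=rs[np.argmax(np.abs(np.gradient(p,axis=0)).sum(1))];P.append([r*np.cos(t),r*np.sin(t)])
        P=np.array(P);best=None
        for a0 in np.radians(np.arange(0,22.5,3)):
            def res(k):
                v=P-k[:2];t=np.arctan2(v[:,1],v[:,0]);a=(t-k[3]+np.pi/16)%(np.pi/8)-np.pi/16
                return np.hypot(*v.T)-k[2]/np.cos(a)
            f=least_squares(res,[0,0,.033,a0],loss="soft_l1",f_scale=2e-4,x_scale=[1e-3,1e-3,1e-3,.1])
            if best is None or f.cost<best.cost:best=f
        out.append((best.x[:3]*1e3,np.degrees(best.x[3])%22.5,best.cost*1e6))
    return out
W7=cv2.imread("pics/w7.png");
for n in("w5","w6","w8"):print(n,fit(cv2.imread(f"pics/{n}.png")))
E
```

```text
camdir -15.394414581278964
w5 [(array([-0.1312, -0.4329, 32.3528]), np.float64(6.954474378934952), np.float64(12.132118911289894))]
w6 [(array([-0.1603, -0.743 , 32.6859]), np.float64(6.785834315537263), np.float64(12.344247305639731))]
w8 [(array([ 0.3363, -1.0361, 32.5205]), np.float64(7.190856896576093), np.float64(8.392635066945004))]
```

There's no slip in the grip: the facet angle is about 7° in all three views. So the ring is about 5.5–11° past first pull, which is hand-tight. I'll let go and lift away.

step_arm(
  rows=[
    [0,[0,0,0],[0,0,0]],
    [0,[0,0,0],[0,0,0]],
    [0,[0,0,0],[0,0,0]],
    [0,[0,0,0],[0,0,0]],
    [0,[0,0,0],[0,0,0]],
  ],
)

```text
clock: 31.85
tool_pos: [0.56, 0.0536, 0.1059]
orientation: [-180.0, 0.0, -127.9]
force: [0.1, -1.1, -0.8]
opening: 0.0868
gripper_force: 0.0
```

```bash
python3 o.py
```

```text
31.85 [0.56   0.0536 0.1059] [-179.9833    0.005  -127.8629] [ 0.073  -1.1195 -0.8228] M [ 0.0147  0.0022 -0.0034] t6 -0.002583380264695734 -63.287148744934775
```

step_arm(
  rows=[
    [0,[0,0,5],[0,0,0]],
    [0,[0,0,20],[0,0,0]],
    [0,[0,0,45],[0,0,0]],
    [0,[0,0,75],[0,0,0]],
    [0,[0,0,100],[0,0,0]],
  ],
)

```text
clock: 32.27
tool_pos: [0.56, 0.0537, 0.2079]
orientation: [-180.0, 0.0, -127.8]
force: [1.6, 0.7, -0.3]
opening: 0.0876
gripper_force: 0.0
```

step_arm(
  rows=[
    [0,[0,0,0],[0,0,0]],
    [0,[0,0,0],[0,0,0]],
    [0,[0,0,0],[0,0,0]],
    [0,[0,0,0],[0,0,0]],
    [0,[0,0,0],[0,0,0]],
  ],
)

```text
clock: 32.68
tool_pos: [0.5593, 0.0536, 0.2047]
orientation: [179.9, -0.1, -127.9]
force: [0.7, 0.1, -0.2]
opening: 0.0877
gripper_force: 0.0
```

```bash
python3 - <<'E'
from h import *
from scipy.optimize import least_squares
m=ctrl.camera_model("wrist");im=ctrl.snapshot("wrist")[:,:,::-1].copy();cv2.imwrite("pics/w9.png",im)
z=.123;c0=np.array([.5597,.0538]);s=.00025;N=400
q=[(-.04,-.04),(.04,-.04),(.04,.04),(-.04,.04)]
H=cv2.getPerspectiveTransform(np.float32([proj("wrist",[c0[0]+a,c0[1]+b,z],m) for a,b in q]),np.float32([(N/2+a/s,N/2+b/s) for a,b in q]))
b=cv2.GaussianBlur(cv2.warpPerspective(im,H,(N,N),flags=cv2.INTER_CUBIC).astype(np.float32),(0,0),2)
cam=-m["R"].T@m["t"];cd=np.degrees(np.arctan2(cam[1]-c0[1],cam[0]-c0[0]))
rs=np.arange(.029,.038,.00005);P=[]
for t in np.radians(cd+np.r_[-100:101:1.]):
    X=np.outer(rs,[np.cos(t),np.sin(t)])/s+N/2
    p=cv2.remap(b,X[:,0].astype(np.float32)[None],X[:,1].astype(np.float32)[None],1)[0]
    r=rs[np.argmax(np.abs(np.gradient(p,axis=0)).sum(1))];P.append([r*np.cos(t),r*np.sin(t)])
P=np.array(P);best=None
for a0 in np.radians(np.arange(0,22.5,3)):
    def res(k):
        v=P-k[:2];t=np.arctan2(v[:,1],v[:,0]);a=(t-k[3]+np.pi/16)%(np.pi/8)-np.pi/16
        return np.hypot(*v.T)-k[2]/np.cos(a)
    f=least_squares(res,[0,0,.033,a0],loss="soft_l1",f_scale=2e-4,x_scale=[1e-3,1e-3,1e-3,.1])
    if best is None or f.cost<best.cost:best=f
print(best.x[:3]*1e3,np.degrees(best.x[3])%22.5,"expect",-127.87%22.5,best.cost*1e6,ctrl.get_obs()["tool_pos"])
E
```

```text
[-1.9392 -2.3573 31.9856] 16.69153693380628 expect 7.1299999999999955 32.39737577834989 [0.5594 0.0537 0.2048]
```

The last fit is poor (its cost is high), so I'll redo it more robustly on the same image.

```bash
cat > pf.py <<'E'
from h import *
def polyfit(im,m,c0,z,R=.033):
    g=cv2.GaussianBlur(im,(0,0),.8).astype(np.float32)
    gm=np.minimum(np.sqrt(sum(cv2.Sobel(g[:,:,i],5,1,0)**2+cv2.Sobel(g[:,:,i],5,0,1)**2 for i in range(3))),150)
    cam=-m["R"].T@m["t"];cd=np.degrees(np.arctan2(cam[1]-c0[1],cam[0]-c0[0]))
    t=np.radians(cd+np.r_[-75:75.5:.5,115:245.5:.5]);K=m["intrinsics"];o=[]
    vis=None
    for a in np.arange(0,22.5,.75):
        r=R/np.cos((t-np.radians(a)+np.pi/16)%(np.pi/8)-np.pi/16)
        for x in np.arange(-.003,.0031,.0005):
            for y in np.arange(-.003,.0031,.0005):
                X=np.c_[c0[0]+x+r*np.cos(t),c0[1]+y+r*np.sin(t),np.full(len(t),z)]
                p=K@(m["R"]@X.T+m["t"][:,None]);p=(p[:2]/p[2]).astype(np.float32)
                o.append((cv2.remap(gm,p[0][None],p[1][None],1)[0].mean(),a,x*1e3,y*1e3))
    o=np.array(sorted(o,reverse=True));best={}
    for k in o: best.setdefault(k[1],k)
    return np.array(list(best.values())[:6])
E
python3 - <<'E'
from pf import *
m=ctrl.camera_model("wrist");print("now");print(polyfit(cv2.imread("pics/w9.png"),m,np.array([.5597,.0538]),.123))
d=np.load("mring.npz");print("ring0 (7.5)");print(polyfit(cv2.imread("pics/w_ring.png"),{"intrinsics":d["K"],"R":d["R"],"t":d["t"]},np.array([.5201,-.2574]),.022)[:4])
E
```

```text
now
[[148.0107   6.       0.5      0.    ]
 [147.9949   5.25     0.5      0.    ]
 [147.9928   6.75     0.5      0.    ]
 [147.8918   7.5      0.5      0.    ]
 [147.8755   4.5      0.5      0.    ]
 [147.6921   8.25     0.5      0.    ]]
ring0 (7.5)
[[149.9898   6.75     0.       0.    ]
 [149.9878   7.5      0.       0.    ]
 [149.984    6.       0.       0.    ]
 [149.9832   9.       0.       0.    ]]
```

```bash
python3 -c "
from plant import ctrl
print(ctrl.close_job())"
```

```text
the job is handed in; nothing more can be done
None
```

The jar is closed and handed in at about 33 s. The disc is seated with its knob up, and the ring stayed put when I let go. I judged the ring hand-tight by feel, about 5.5–11° past first pull, because the clamping force itself could not be measured.

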